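# Clamp a bronze panel and hold the coating gauge on its marked point

## Task

The lacquer on the bronze panel is to be measured at the point inside the paper ring. First wind the handwheel of the hold-down stand clockwise until its sprung cork foot bears on the panel and holds it fast, with the foot's spring partly but not fully compressed; then take the pen gauge out of its desk holder and hold it square to the panel with its steel nose inside the paper ring, pressed lightly so that the nose is pushed about half way in (to the dark line round it). Finish while still holding the gauge pressed there, the panel still clamped and not shifted, and everything else left alone.

Things in the scene. Friction and masses are not known exactly. Their poses are not given: they have to be found in the camera images.
- stand: grey screw hold-down stand, fixed: base plate 170 x 250 x 12 mm with felt on it (felt top 15 mm above the desk), a column 83 mm behind (+x) the spindle, an arm 105 to 127 mm up carrying the vertical spindle. Origin at desk level under the middle of the panel's place; x to the stand's back, y along its long side; the spindle axis is at x = 0, y = +65 mm.
- spindle (a joint): downward travel of the spindle in m: 0 at the top, 0.040 at the lowest. At 0.030 the cork foot just touches the panel; beyond that the foot's spring is compressed by the difference (3 N per mm, 8 mm at most).
- wheel (a joint): turn of the handwheel in rad, growing clockwise seen from above; wheel, spindle and foot go down together 20 mm a full turn (3.18 mm per rad). It takes about 0.12 N m to turn (3 N at the crank handle) and stays where it is left.
- wheel_hub (a point): centre of the handwheel (84 mm across, rim 10 mm thick, axis vertical) at mid height of the rim; it goes down with the spindle. At joint spindle = 0 it is 186 mm above the desk.
- grip_mid (a point): middle of the black upright crank handle, a freely revolving grip 18 mm in diameter and 45 mm tall, standing 42 mm from the wheel's axis on the rim; this point is 22 mm below its top, and 25 mm above the upper face of the rim.
- foot: round sprung foot under the spindle: cork pad 32 mm in diameter; origin at the centre of the pad's underside, z up.
- panel: dark cast bronze panel 92 x 216 x 8 mm, 1.4 kg, lying loose on the felt, with a raised border (3 mm high, 8 mm wide) and a low wreath in the middle; origin at the centre of its underside, z up, y along its length. Its plain upper face is at z = 8 mm here, 23 mm above the desk. The foot comes down near its +y end.
- spot (a point): the marked measuring point on the panel's upper face, near its -y end (y = -72 mm): the centre of a white paper ring, 24 mm inside and 36 mm outside diameter. z up.
- holder: fixed desk holder: black foot plate 74 x 74 x 5 mm and on it an upright grey square tube (42 mm outside, 24 mm bore, rim 59 mm above the desk), in which the gauge stands upright; origin at the centre of its underside.
- gauge: pen gauge 155 mm long, 0.13 kg, upright in the holder: grey barrel 22 mm in diameter, black collar (37 mm across) 50 to 56 mm from the nose tip, resting loosely on the holder's rim; ribbed hold 104 to 140 mm, black end cap from 144 mm. Origin at the tip of the nose when the nose is out, 9 mm above the desk at first; z up along the gauge.
- gauge_grip (a point): point on the gauge's axis in the ribbed hold, 122 mm above the nose tip (nose out) and 33 mm below the top: grip here, from above.
- nose (a joint): how far the steel nose (10 mm diameter, sticks 16 mm out of the barrel) is pushed in, in m: 0 out, 0.008 fully in. Spring 0.6 N at the start plus 0.6 N per mm, so half way (0.004) takes 3 N; a dark line round the nose 12 mm from its tip meets the barrel there.
- nose_tip (a point): centre of the nose's flat end face (moves with the nose).
- loupe: folding lens in its nickel cover, 33 x 41 x 14 mm, lying on the desk; bystander; origin at the centre of its underside.
- spatula: double-ended steel modelling spatula, 150 mm long, 7 mm thick, lying on the desk; bystander; origin at the centre of the underside.
- petri_dish: round clear dish, 60 mm across, 12 mm high; bystander; origin at the centre of its underside.
- vial: small glass vial with a black cap, 22 mm across, 56 mm high, upright; bystander; origin at the centre of its underside.
Things that resemble listed ones, but are neither listed nor needed, are in the scene too. Leave any orange look-alike of the gauge alone. Leave any purple look-alike of the holder alone.

How it is judged:
By the outcome, as a careful person would: the job done as asked, in the order asked, and still so for the second after the job is handed in, while the arm keeps its last pose, push and grip.
It also fails if it takes over 67 s, if anything falls off the work surface, if the arm or the gripper's body presses on something with over 40 N, if the wrist force passes 120 N, or if a joint passes its speed limit or range.

## Robot

A 6-joint arm with a two-finger parallel gripper is mounted at the origin on a cart in front of the work surface, level with it; the furniture and walls round the work are solid. World frame = base frame: x ahead of the robot, y to its left, z up, the work surface at z = 0. Lengths are in m, angles in rad, forces in N, time in s.
With the tool pointing down it reaches from about 0.425 to 0.95 m from the base axis. Payload 3.5 kg.
Tool frame: the origin (TCP) lies between the finger pads; the fingertips stand 14 mm ahead of it and the grasp point (between the pads) lies 5 mm behind it; z points along the fingers, y is the line along which they close (so a half turn about z gives the same grasp; the last joint's range is limited). The gripper opens to 85 mm and grips with 20 to 120 N. Pads are 22 mm wide; open, the fingers measure 114 mm over their backs; the gripper's body (76 mm by 85 mm) begins 54 mm behind the grasp point. The pads swing forward as they close: fully open they stand 13 mm farther back than shut.
Start: joints at [1.029, 0.286, 1.577, -0, 1.279, -0.15], TCP at [0.258, 0.624, 0.245] pointing down, gripper open.
Joint ranges: [-2.77, 2.77], [-0.9, 2.22], [0.21, 2.48], [-1.53, 4.67], [0.24, 2.81], [-2.84, 2.84]. Speed limits (rad/s): [2.79, 2.79, 3.14, 3.14, 3.14, 3.14].

## Interface

Orientations are given as a unit quaternion [x, y, z, w].
In Python, from plant import * gives the robot as it stands.
- The arm moves only by the tool step_arm, never from a script. Its argument "commands" is a list of rows, each an object of numbers: "gripper": the gripper's target within -1 to 1 (shut at 1, half-way at 0, fully open at -1); "x", "y", "z": the shift along the tool's x, y, z in mm; "spin": the turn about the tool's z in degrees. A call has exactly 10 rows; each row shifts and turns the commanded pose from where the row before left it, along the tool's axes as they then stand; what a row does not reach is not made up. A row lasts 1/10 s, in which the tool goes at most 50 mm and 8.59 degrees, less where a joint would pass 70% of its speed; a pose out of reach is approached as far as the arm can. A call with a gripper value outside its range is refused whole. The fingers move at their own pace and stop on an object; "force" is the grip in N (left out, the last holds). Time passes only in rows, so rows that do not move let the fingers close, or fill a call up. It gives the time, the measured TCP pose, the force, the opening and the grip force at its end, in the units of the state.
- get_state(): the state, without advancing time (a new reading comes with each control period).
- read_camera(name): name is "scene" or "top"; returns a dict with "color" (480x640x3 uint8, red, green, blue), "z_map" (480x640 float32, m along the optical axis (not along the pixel's ray), 0 where there is no reading), "fx", "fy", "cx", "cy" (pixels), "eye" and "attitude" of the camera in the world. Camera axes: x right, y up, looking along -z (the intrinsics and any distortion apply to the point x, -y, -z); pixel columns grow to the right and rows downward; lengths in m; the calibration is good to about 2 mm. A picture is of the moment at which its call begins.
- sign_off(): hands the job in; it is judged then, once.
The state is a dict: "time": time; "qpos": joint angles; "dq": joint speeds; "joint_efforts": joint torques, N m; "eef_pos": TCP position; "tcp_rot": TCP orientation; "contact_force": force on the tool from outside, world axes, zero at the start; "wrist_torque": the same for the moment, N m; "opening": opening from 0.0 (shut) to 1.0 (fully open); "finger_force": force on a finger pad.
Only numpy, scipy, OpenCV 4.12 (cv2) and the standard library are available. Lean on these libraries where they do the work, as an engineer would, in place of code of your own. Each camera call takes 0.05 s, during which the arm holds its last target. There are 200 camera calls.

## Working session

There is one attempt and no reset: what is moved stays moved. The work goes in short steps, Python scripts to look and compute and a tool call to move; the robot and the scene stay as the last step left them, time stands still between calls to the robot, and variables do not carry over. Pictures are saved under pics/ and viewed, at most 10 in all, crops included, and the job is handed in when it is done.

Besides the shell and the picture viewer there is one more tool, called after "Request:" as name(argument=value, ...), one argument or row to a line, values as JSON. step_arm: Moves the arm, as the interface text tells. Its arguments: {"type":"object","properties":{"commands":{"type":"array"},"force":{"type":"number"}},"required":["commands"]}

```bash
mkdir -p pics; ls; cat > h.py <<'E'
from plant import *
import numpy as np, cv2
from scipy.spatial.transform import Rotation as R
def shot(name,tag):
    c=read_camera(name); np.savez(''+tag+'.npz',**c)
    cv2.imwrite('pics/'+tag+'.png',c['color'][:,:,::-1]); return c
def load(tag): return dict(np.load(''+tag+'.npz',allow_pickle=True))
def rot(c):
    a=np.array(c['attitude']); return a if a.shape==(3,3) else R.from_quat(a).as_matrix()
def world(c,u,v,z=None):
    """pixel->world by depth, or on plane of height z"""
    d=np.array([(u-c['cx'])/c['fx'],-(v-c['cy'])/c['fy'],-1.]); r=rot(c)@d; e=np.array(c['eye'])
    if z is None: return e+r*c['z_map'][int(round(v)),int(round(u))]
    return e+r*(z-e[2])/r[2]
def pix(c,p):
    q=rot(c).T@(np.array(p)-np.array(c['eye'])); return c['cx']-c['fx']*q[0]/q[2], c['cy']+c['fy']*q[1]/q[2]
def cloud(c):
    v,u=np.mgrid[:480,:640]; d=np.stack([(u-c['cx'])/c['fx'],-(v-c['cy'])/c['fy'],-np.ones_like(u)],-1)
    return np.array(c['eye'])+(d*c['z_map'][...,None])@rot(c).T
E
python3 - <<'E'
from h import *
for n in('scene','top'):
    c=shot(n,n+'0'); print({k:(v if k not in('color','z_map') else v.shape) for k,v in c.items()})
print(get_state())
E
```

```text
pics
{'color': (480, 640, 3), 'z_map': (480, 640), 'fx': 510.3470749596273, 'fy': 510.3470749596273, 'cx': 323.5825359221073, 'cy': 250.01143240392025, 'eye': array([-0.02036305, -0.77950937,  0.58302844]), 'attitude': array([ 0.52291365, -0.15493712, -0.22286495,  0.80801425])}
{'color': (480, 640, 3), 'z_map': (480, 640), 'fx': 553.5929910876713, 'fy': 553.5929910876713, 'cx': 309.3135165503915, 'cy': 236.8092916414214, 'eye': array([0.39079753, 0.03253896, 1.29633896]), 'attitude': array([-0.03091922,  0.02935597,  0.71637947, -0.69640698])}
{'time': 0.1, 'qpos': array([ 1.02901670e+00,  2.87102957e-01,  1.57809044e+00, -1.80073724e-05,
        1.27859049e+00, -1.50044327e-01]), 'dq': array([-0.00068287, -0.00184338, -0.00229505,  0.00207229, -0.00072152,
       -0.00040515]), 'joint_efforts': array([ 8.58812145e-04, -4.07295334e+01, -2.93702924e+01, -1.42062945e-04,
        3.38848105e-03,  7.35541335e-06]), 'eef_pos': array([0.25740815, 0.62335704, 0.24403581]), 'tcp_rot': array([ 1.94614998e-01,  9.80879097e-01, -1.03363824e-03, -3.63364078e-04]), 'contact_force': array([-0.24150794, -0.11779809,  0.7286321 ]), 'wrist_torque': array([ 0.04447827, -0.09925636,  0.02739148]), 'finger_force': 0.0, 'opening': 1.004691065953639}
```

View pics/scene0.png

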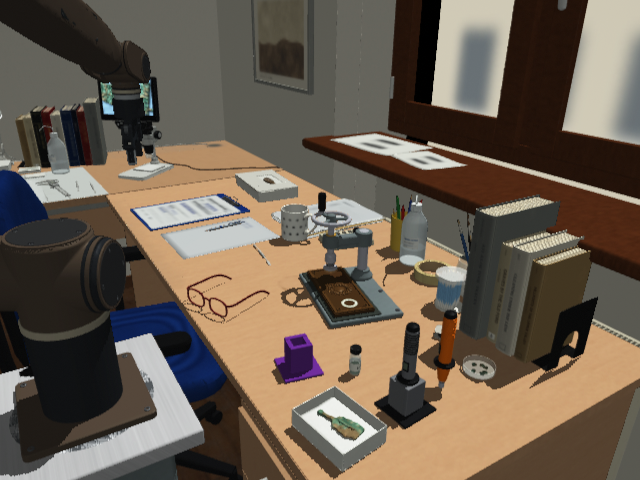

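View pics/top0.png

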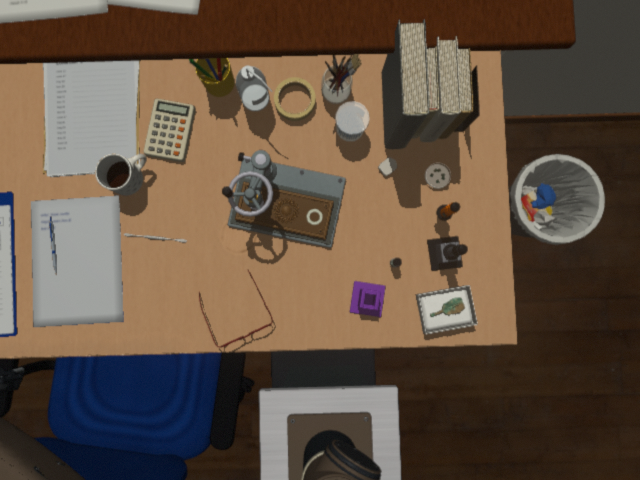

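Scene view: the grey gauge stands in the black and grey holder at (410,375). The orange look-alike is at (447,345) and the purple holder at (299,358), so the grey one fits. In the top view the wheel is at (250,194), the crank at (228,192), the ring at (315,217) and the holder at (447,252). I'll enlarge these to confirm.

```bash
python3 - <<'E'
from h import *
t=load('top0');s=load('scene0')
a=t['color'][140:260,215:355,::-1]; b=t['color'][190:290,380:480,::-1]
A=cv2.resize(a,None,fx=3,fy=3,interpolation=2);B=cv2.resize(b,None,fx=3,fy=3,interpolation=2)
C=cv2.resize(s['color'][180:330,270:410,::-1],None,fx=2,fy=2); D=cv2.resize(s['color'][300:430,370:500,::-1],None,fx=2,fy=2)
im=np.zeros((600,800,3),np.uint8); im[:300,:300]=B; im[:360,310:730]=A; im[300:600,0:280]=C;im[340:600,320:580]=D
im[340:,320:580]=D
cv2.imwrite('pics/crop1.png',im)
P=cloud(t)
for n,u,v in [('hub',250,194),('crank',228,192),('spot',315,217),('gaugetop',459,250),('holder',447,252)]:
    print(n,P[v,u].round(4))
Q=cloud(s)
for n,u,v in [('crank',322,197),('hub',331,217),('spot',349,303),('gaugetop',411,325),('barrel',410,345)]:
    print(n,Q[v,u].round(4))
# panel fit: points at z ~ .02-.03 in region
for X,lo,hi in((P,.019,.029),(P,.008,.018)):
    m=(X[...,2]>lo)&(X[...,2]<hi)&(abs(X[...,0]-.45)<.2)&(abs(X[...,1]-.1)<.22)
    p=X[m][:,:2].astype(np.float32); r=cv2.minAreaRect(p); print(len(p),r)
E
```

```text
hub [0.5765 0.1516 0.1841]
crank [0.5754 0.1906 0.2222]
spot [0.5451 0.0194 0.0251]
gaugetop [ 0.4519 -0.2723  0.1622]
holder [ 0.4533 -0.2709  0.0677]
crank [0.573  0.1843 0.2159]
hub [0.5731 0.1437 0.1797]
spot [0.5464 0.0204 0.0232]
gaugetop [ 0.4495 -0.2829  0.1632]
barrel [ 0.4469 -0.2879  0.1305]
2881 ((0.4737645089626312, 0.11479486525058746), (0.35371026396751404, 0.3913278579711914), 12.530159950256348)
2652 ((0.4559018015861511, 0.09969700872898102), (0.38777419924736023, 0.43622997403144836), 0.9664047360420227)
```

View pics/crop1.png

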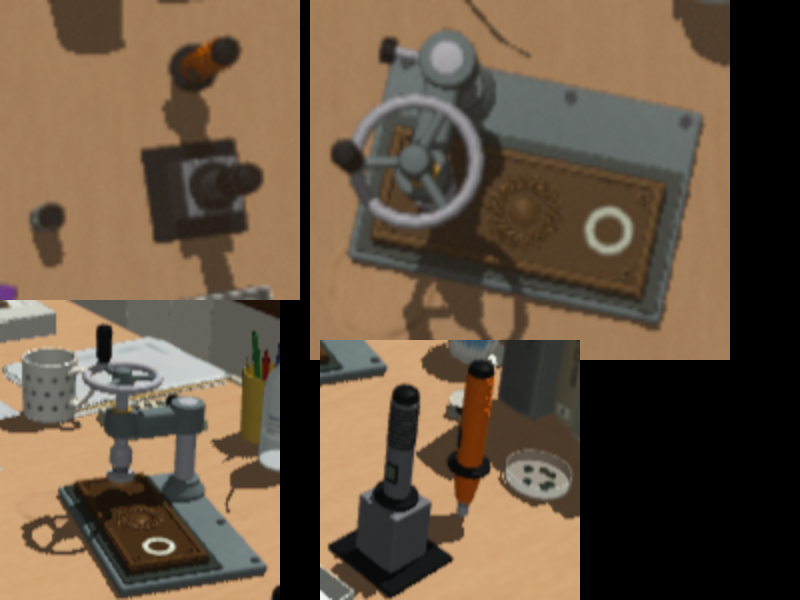

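The crop confirms it: the grey gauge stands in the grey square tube, with its cap at top-view pixel ~(464,249). The orange one stands separately. The crank is at ~(227,191), the wheel centre at ~(250.5,193.4) and the ring at ~(314.3,217). I'll refine with fits.

```bash
cat > fit.py <<'E'
from h import *
from scipy.optimize import least_squares
def circ(p,r=None):
    f=(lambda q:np.hypot(p[:,0]-q[0],p[:,1]-q[1])-(q[2] if r is None else r))
    x0=[*p[:,:2].mean(0)]+([.03] if r is None else [])
    return least_squares(f,x0,loss='soft_l1',f_scale=.002).x
E
python3 - <<'E'
from fit import *
for tag in('top0','scene0'):
    c=load(tag); P=cloud(c); col=c['color'].astype(int)
    near=lambda x,y,r:np.hypot(P[...,0]-x,P[...,1]-y)<r
    w=near(.576,.148,.06)&(P[...,2]>.17)&(P[...,2]<.2); d=np.hypot(P[...,0]-.576,P[...,1]-.148)
    w&=d>.027; p=P[w]; print(tag,'wheel',len(p),circ(p).round(4),np.percentile(p[:,2],[5,50,90,98]).round(4))
    g=near(.576,.15,.075)&(P[...,2]>.203); p=P[g]; print(' crank',len(p),p.mean(0).round(4),circ(p,.009).round(4),p[:,2].max().round(4))
    m=near(.545,.02,.03)&(col.min(-1)>130); v,u=np.nonzero(m); uc,vc=(u.min()+u.max())/2,(v.min()+v.max())/2
    print(' ring',len(u),uc,vc,world(c,uc,vc,.023).round(4),P[m].mean(0).round(4))
    for lo,hi in((.07,.1),(.1,.13),(.13,.155)):
        b=near(.45,-.28,.035)&(P[...,2]>lo)&(P[...,2]<hi); p=P[b]; print(' gauge',lo,len(p),circ(p,.011).round(4))
    b=near(.45,-.28,.035)&(P[...,2]>.159);p=P[b];print(' cap',len(p),p.mean(0).round(4),p[:,2].max())
t=load('top0')
f=lambda X,Y,z:world(t,215+(X-310)/3,140+Y/3,z)[:2]
br,tr,bl=f(658,325,.012),f(700,112,.012),f(350,257,.012)
print('base',br.round(4),tr.round(4),bl.round(4),np.linalg.norm(br-bl),np.linalg.norm(br-tr))
a=bl-br; yaw=np.arctan2(-a[0],a[1]); print('yaw',np.degrees(yaw)); 
ctr=(tr+bl)/2; print('ctr',ctr)
print('gaugetop',f(310,0,.16), world(t,463.7,249,.164).round(4))
print('tool R',R.from_quat(get_state()['tcp_rot']).as_matrix().round(3))
E
```

```text
top0 wheel 649 [0.5794 0.1522 0.0411] [0.1716 0.1755 0.1789 0.1883]
 crank 80 [0.5787 0.1939 0.2196] [0.5808 0.1951] 0.2279
 ring 70 314.0 216.0 [0.5477 0.0216 0.023 ] [0.5466 0.0212 0.0235]
 gauge 0.07 39 [ 0.4549 -0.2814]
 gauge 0.1 34 [ 0.455  -0.2814]
 gauge 0.13 45 [ 0.4552 -0.2813]
 cap 64 [ 0.4554 -0.2807  0.1622] 0.16732329933432322
scene0 wheel 377 [0.5766 0.1487 0.0415] [0.1706 0.1748 0.1881 0.197 ]
 crank 70 [0.5748 0.1892 0.2139] [0.5778 0.1949] 0.2232
 ring 67 349.0 303.0 [0.5466 0.0207 0.023 ] [0.5477 0.0222 0.0229]
 gauge 0.07 212 [ 0.4542 -0.2814]
 gauge 0.1 229 [ 0.4545 -0.2815]
 gauge 0.13 214 [ 0.4547 -0.2815]
 cap 72 [ 0.452  -0.2838  0.1614] 0.16437208321578106
base [ 0.4723 -0.0158] [ 0.6384 -0.0539] [0.5321 0.222 ] 0.24518825889825618 0.17043292675361243
yaw -14.10646210336592
ctr [0.58524008 0.08404086]
gaugetop [0.69680457 0.22525217] [ 0.4536 -0.2815  0.164 ]
tool R [[-0.924  0.382 -0.001]
 [ 0.382  0.924 -0.002]
 [ 0.    -0.002 -1.   ]]
```

Request:
step_arm(
  commands=[
    {"gripper": -1, "x": -40, "y": -24, "z": -6},
    {"gripper": -1, "x": -40, "y": -24, "z": -6},
    {"gripper": -1, "x": -40, "y": -24, "z": -6},
    {"gripper": -1, "x": -40, "y": -24, "z": -6},
    {"gripper": -1, "x": -40, "y": -24, "z": -6},
    {"gripper": -1, "x": -40, "y": -24, "z": -6},
    {"gripper": -1, "x": -40, "y": -24, "z": -6},
    {"gripper": -1, "x": -40, "y": -24, "z": -6},
    {"gripper": -1, "x": -40, "y": -24, "z": -6},
    {"gripper": -1, "x": -40, "y": -24, "z": -6},
  ],
  force=40,
)

```text
invalid input
```

Request:
step_arm(
  commands=[
    {"gripper": -0.3, "spin": 8},
    {"gripper": -0.3, "spin": 8},
    {"gripper": -0.3, "spin": 8},
    {"gripper": -0.3, "spin": 8},
    {"gripper": -0.3, "spin": 8},
    {"gripper": -0.3, "spin": 8},
    {"gripper": -0.3, "spin": 8},
    {"gripper": -0.3, "spin": 8},
    {"gripper": -0.3, "spin": 3.5},
    {"gripper": -0.3},
  ],
)

```text
invalid input
```

```bash
python3 - <<'E'
from fit import *
s=get_state();print(s['time'],s['eef_pos'],R.from_quat(s['tcp_rot']).as_matrix().round(3),s['opening'],s['contact_force'])
t=load('top0');P=cloud(t)
d=np.hypot(P[...,0]-.579,P[...,1]-.1525)
for lo,hi in((.036,.046),):
    w=(d>lo)&(d<hi)&(P[...,2]>.15)&(P[...,2]<.2)&(P[...,1]<.18); z=P[w][:,2]; print(np.histogram(z,np.arange(.16,.2,.002)))
g=(np.hypot(P[...,0]-.579,P[...,1]-.195)<.02)&(P[...,2]>.2); print(np.sort(P[g][:,2])[::-6].round(4))
for z in(.175,.171): print(world(t,250.5,193.4,z))
for z in(.225,.229): print(world(t,227.3,191.4,z))
w=(np.hypot(P[...,0]-.5,P[...,1]-.0)<.3)&(abs(P[...,2])<.008);print('desk',np.median(P[w][:,2]))
E
```

```text
0.1 [0.25740815 0.62335704 0.24403581] [[-0.924  0.382 -0.001]
 [ 0.382  0.924 -0.002]
 [ 0.    -0.002 -1.   ]] 1.004691065953639 [-0.24150794 -0.11779809  0.7286321 ]
(array([  0,   0,   0,   0,   8,  21,  71, 146, 109,  60,   7,   1,   1,
         0,   0,   0,   0,   0,   0,   0]), array([0.16 , 0.162, 0.164, 0.166, 0.168, 0.17 , 0.172, 0.174, 0.176,
       0.178, 0.18 , 0.182, 0.184, 0.186, 0.188, 0.19 , 0.192, 0.194,
       0.196, 0.198, 0.2  ]))
[0.2279 0.224  0.2229 0.2222 0.2219 0.2215 0.221  0.2205 0.2198 0.2196
 0.2185 0.2167 0.214  0.2061]
[0.5792568  0.15152902 0.175     ]
[0.57992907 0.15195348 0.171     ]
[0.57611062 0.19154883 0.225     ]
[0.57541872 0.19095515 0.229     ]
desk -0.00032598568342279144
```

Request:
step_arm(
  commands=[
    {"gripper": -1, "x": -40, "y": -24, "z": -6, "spin": 0},
    {"gripper": -1, "x": -40, "y": -24, "z": -6, "spin": 0},
    {"gripper": -1, "x": -40, "y": -24, "z": -6, "spin": 0},
    {"gripper": -1, "x": -40, "y": -24, "z": -6, "spin": 0},
    {"gripper": -1, "x": -40, "y": -24, "z": -6, "spin": 0},
    {"gripper": -1, "x": -40, "y": -24, "z": -6, "spin": 0},
    {"gripper": -1, "x": -40, "y": -24, "z": -6, "spin": 0},
    {"gripper": -1, "x": -40, "y": -24, "z": -6, "spin": 0},
    {"gripper": -1, "x": -40, "y": -24, "z": -6, "spin": 0},
    {"gripper": -1, "x": -40, "y": -24, "z": -6, "spin": 0},
  ],
  force=40,
)

```text
time: 1.1
eef_pos: [0.5363, 0.2475, 0.3051]
tcp_rot: [0.195, 0.981, -0.0, -0.0]
contact_force: [0.4, 0.1, 0.2]
opening: 0.997
finger_force: 0.0
```

Request:
step_arm(
  commands=[
    {"gripper": -0.4, "x": 0, "y": 0, "z": 0, "spin": 8.4},
    {"gripper": -0.4, "x": 0, "y": 0, "z": 0, "spin": 8.4},
    {"gripper": -0.4, "x": 0, "y": 0, "z": 0, "spin": 8.4},
    {"gripper": -0.4, "x": 0, "y": 0, "z": 0, "spin": 8.4},
    {"gripper": -0.4, "x": 0, "y": 0, "z": 0, "spin": 8.4},
    {"gripper": -0.4, "x": 0, "y": 0, "z": 0, "spin": 8.4},
    {"gripper": -0.4, "x": 0, "y": 0, "z": 0, "spin": 8.4},
    {"gripper": -0.4, "x": 0, "y": 0, "z": 0, "spin": 8.7},
    {"gripper": -0.4, "x": 0, "y": 0, "z": 0, "spin": 0.1},
    {"gripper": -0.4, "x": 0, "y": 0, "z": 0, "spin": 0},
  ],
)

```text
time: 2.1
eef_pos: [0.5356, 0.2492, 0.3049]
tcp_rot: [0.706, 0.709, -0.0, -0.0]
contact_force: [-0.2, 0.3, -0.4]
opening: 0.698
finger_force: 0.0
```

```bash
python3 - <<'E'
from h import *
s=get_state();M=R.from_quat(s['tcp_rot']).as_matrix();print(M.round(4),s['eef_pos'],s['qpos'].round(2))
print((M.T@(np.array([.577,.193,.2805])-s['eef_pos'])*1000).round(1))
E
```

```text
[[-4.1e-03  1.0e+00 -7.0e-04]
 [ 1.0e+00  4.1e-03 -2.0e-04]
 [-2.0e-04 -7.0e-04 -1.0e+00]] [0.53556802 0.24924765 0.30489421] [ 0.26  0.06  1.72 -0.    1.36  0.26]
[-56.4  41.2  24.4]
```

Request:
step_arm(
  commands=[
    {"gripper": -0.4, "x": -28, "y": 20, "z": 0, "spin": 0},
    {"gripper": -0.4, "x": -28, "y": 21, "z": 0, "spin": 0},
    {"gripper": -0.4, "x": 0, "y": 0, "z": 20, "spin": 0},
    {"gripper": -0.4, "x": 0, "y": 0, "z": 25, "spin": 0},
    {"gripper": -0.4, "x": 0, "y": 0, "z": 25, "spin": 0},
    {"gripper": -0.4, "x": 0, "y": 0, "z": 20, "spin": 0},
    {"gripper": -0.4, "x": 0, "y": 0, "z": 16, "spin": 0},
    {"gripper": -0.4, "x": 0, "y": 0, "z": 0, "spin": 0},
    {"gripper": -0.4, "x": 0, "y": 0, "z": 0, "spin": 0},
    {"gripper": -0.4, "x": 0, "y": 0, "z": 0, "spin": 0},
  ],
)

```text
time: 3.1
eef_pos: [0.5777, 0.1935, 0.201]
tcp_rot: [0.707, 0.708, 0.001, 0.001]
contact_force: [-0.2, 0.8, 0.5]
opening: 0.696
finger_force: 0.0
```

```bash
python3 - <<'E'
from h import *
c=shot('scene','s1');t=shot('top','t1')
a=cv2.resize(c['color'][150:330,250:410,::-1],None,fx=2.5,fy=2.5,interpolation=2)
b=cv2.resize(t['color'][140:260,200:300,::-1],None,fx=3.75,fy=3.75,interpolation=2)
cv2.imwrite('pics/c2.png',np.hstack([a,b]))
E
```

```text
(no output)
```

View pics/c2.png

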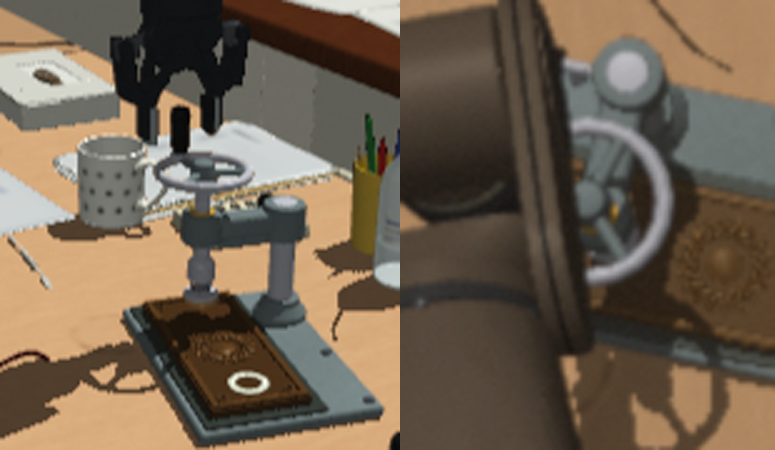

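The crank sits between the open fingers at about (180,125) in the left crop, and the fingertips clear the rim. I'll close now.

Request:
step_arm(
  commands=[
    {"gripper": 1, "x": 0, "y": 0, "z": 0, "spin": 0},
    {"gripper": 1, "x": 0, "y": 0, "z": 0, "spin": 0},
    {"gripper": 1, "x": 0, "y": 0, "z": 0, "spin": 0},
    {"gripper": 1, "x": 0, "y": 0, "z": 0, "spin": 0},
    {"gripper": 1, "x": 0, "y": 0, "z": 0, "spin": 0},
    {"gripper": 1, "x": 0, "y": 0, "z": 0, "spin": 0},
    {"gripper": 1, "x": 0, "y": 0, "z": 0, "spin": 0},
    {"gripper": 1, "x": 0, "y": 0, "z": 0, "spin": 0},
    {"gripper": 1, "x": 0, "y": 0, "z": 0, "spin": 0},
    {"gripper": 1, "x": 0, "y": 0, "z": 0, "spin": 0},
  ],
  force=30,
)

```text
time: 4.2
eef_pos: [0.5773, 0.1934, 0.1999]
tcp_rot: [0.707, 0.707, 0.001, 0.0]
contact_force: [2.5, 0.7, 4.3]
opening: 0.206
finger_force: 29.8
```

```bash
cat > circle.py <<'E'
import numpy as np,sys
hx,hy,x,y,step,n=map(float,sys.argv[1:7])
# rows in tool axes: x=world y, y=world x, z=-world z ; clockwise, from (x,y) around hub
r=.042; a0=np.arctan2(y-hy,x-hx); p=np.array([x,y]); tot=0
for i in range(int(n)):
    a=a0-np.radians(step)*(i+1); q=np.array([hx+r*np.cos(a),hy+r*np.sin(a)]); d=(q-p)*1000; p=q
    print('x %.1f y %.1f z %.2f'%(d[1],d[0],20*step/360))
print(np.degrees(a0),p,np.hypot(x-hx,y-hy))
E
python3 circle.py .579 .1515 .5777 .1935 15 10; python3 -c "
from h import *
s=get_state();print(s['eef_pos'],s['contact_force'],s['opening'],s['finger_force'])"
```

```text
x -1.1 y 10.9 z 0.83
x -3.9 y 10.3 z 0.83
x -6.4 y 8.9 z 0.83
x -8.5 y 6.9 z 0.83
x -10.0 y 4.5 z 0.83
x -10.8 y 1.8 z 0.83
x -10.9 y -1.1 z 0.83
x -10.3 y -3.9 z 0.83
x -8.9 y -6.4 z 0.83
x -6.9 y -8.5 z 0.83
91.77287477153314 [0.60111524 0.11579403] 0.04202011423116316
[0.57731061 0.19337823 0.19988119] [2.49503742 0.72997176 4.29503892] 0.20615893380597627 29.792133271694183
```

Request:
step_arm(
  commands=[
    {"gripper": 1, "x": -1.1, "y": 10.9, "z": 0.8, "spin": 0},
    {"gripper": 1, "x": -3.9, "y": 10.3, "z": 0.8, "spin": 0},
    {"gripper": 1, "x": -6.4, "y": 8.9, "z": 0.8, "spin": 0},
    {"gripper": 1, "x": -8.5, "y": 6.9, "z": 0.9, "spin": 0},
    {"gripper": 1, "x": -10, "y": 4.5, "z": 0.8, "spin": 0},
    {"gripper": 1, "x": -10.8, "y": 1.8, "z": 0.8, "spin": 0},
    {"gripper": 1, "x": 0, "y": 0, "z": 0, "spin": 0},
    {"gripper": 1, "x": 0, "y": 0, "z": 0, "spin": 0},
    {"gripper": 1, "x": 0, "y": 0, "z": 0, "spin": 0},
    {"gripper": 1, "x": 0, "y": 0, "z": 0, "spin": 0},
  ],
)

```text
time: 5.2
eef_pos: [0.6208, 0.1515, 0.1948]
tcp_rot: [0.707, 0.707, -0.0, 0.001]
contact_force: [3.8, -3.5, 4.2]
opening: 0.199
finger_force: 30.0
```

Request:
step_arm(
  commands=[
    {"gripper": 1, "x": -10.9, "y": -1.1, "z": 0.8, "spin": 0},
    {"gripper": 1, "x": -10.3, "y": -3.9, "z": 0.8, "spin": 0},
    {"gripper": 1, "x": -8.9, "y": -6.4, "z": 0.9, "spin": 0},
    {"gripper": 1, "x": -6.9, "y": -8.5, "z": 0.8, "spin": 0},
    {"gripper": 1, "x": -4.5, "y": -10, "z": 0.8, "spin": 0},
    {"gripper": 1, "x": -1.8, "y": -10.8, "z": 0.9, "spin": 0},
    {"gripper": 1, "x": 1.1, "y": -10.9, "z": 0.8, "spin": 0},
    {"gripper": 1, "x": 3.9, "y": -10.3, "z": 0.8, "spin": 0},
    {"gripper": 1, "x": 6.4, "y": -8.9, "z": 0.9, "spin": 0},
    {"gripper": 1, "x": 8.5, "y": -6.9, "z": 0.8, "spin": 0},
  ],
)

```text
time: 6.2
eef_pos: [0.5426, 0.1297, 0.1865]
tcp_rot: [0.707, 0.707, 0.002, 0.001]
contact_force: [9.0, 1.5, 1.4]
opening: 0.203
finger_force: 30.0
```

Request:
step_arm(
  commands=[
    {"gripper": 1, "x": 10, "y": -4.5, "z": 0.8, "spin": 0},
    {"gripper": 1, "x": 10.8, "y": -1.8, "z": 0.8, "spin": 0},
    {"gripper": 1, "x": 10.9, "y": 1.1, "z": 0.9, "spin": 0},
    {"gripper": 1, "x": 10.3, "y": 3.9, "z": 0.8, "spin": 0},
    {"gripper": 1, "x": 8.9, "y": 6.4, "z": 0.8, "spin": 0},
    {"gripper": 1, "x": 0, "y": 0, "z": 0, "spin": 0},
    {"gripper": 1, "x": 0, "y": 0, "z": 0, "spin": 0},
    {"gripper": 1, "x": 0, "y": 0, "z": 0, "spin": 0},
    {"gripper": 1, "x": 0, "y": 0, "z": 0, "spin": 0},
    {"gripper": 1, "x": 0, "y": 0, "z": 0, "spin": 0},
  ],
)

```text
time: 7.2
eef_pos: [0.5478, 0.1799, 0.1824]
tcp_rot: [0.707, 0.708, 0.001, 0.001]
contact_force: [5.0, -0.3, 5.1]
opening: 0.202
finger_force: 30.1
```

```bash
python3 - <<'E'
from fit import *
s0=load('scene0');c=shot('scene','s2');t=shot('top','t2');t0=load('top0')
x=lambda c:cv2.resize(c['color'][180:320,290:390,::-1],None,fx=4,fy=4,interpolation=2)
cv2.imwrite('pics/c3.png',np.hstack([x(s0),x(c)]))
def z(T,ylo,yhi):
    P=cloud(T);d=np.hypot(P[...,0]-.579,P[...,1]-.1515);w=(d>.036)&(d<.046)&(P[...,2]>.145)&(P[...,2]<.185)&(P[...,1]<yhi)&(P[...,1]>ylo);return len(P[w]),np.median(P[w][:,2])
print(z(t0,.1,.15),z(t,.1,.15)); print(z(s0,.1,.15),z(c,.1,.15))
E
```

```text
(285, np.float64(0.17565865768453026)) (247, np.float64(0.15838990504806816))
(145, np.float64(0.17385590130024858)) (145, np.float64(0.15657440179984994))
```

View pics/c3.png

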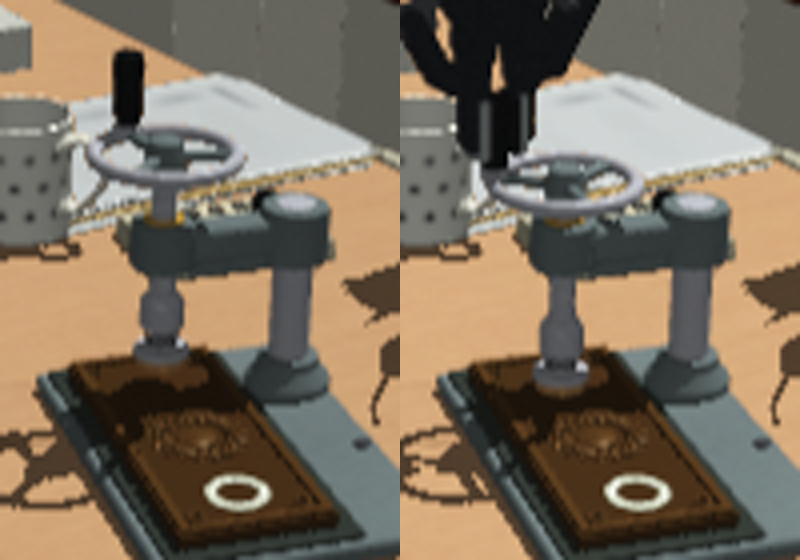

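The left/right comparison shows the wheel dropped ~17.4 mm. The foot dropped less (pad y≈350→376 in the 4x crop), so it already bears with ~2.6 mm of compression. A bit more turn will bring it to ~4 mm.

Request:
step_arm(
  commands=[
    {"gripper": 1, "x": 6.1, "y": 7.3, "z": 0.7, "spin": 0},
    {"gripper": 1, "x": 4.3, "y": 8.5, "z": 0.7, "spin": 0},
    {"gripper": 1, "x": 0, "y": 0, "z": 0, "spin": 0},
    {"gripper": 1, "x": 0, "y": 0, "z": 0, "spin": 0},
    {"gripper": -0.5, "x": 0, "y": 0, "z": 0, "spin": 0},
    {"gripper": -0.5, "x": 0, "y": 0, "z": 0, "spin": 0},
    {"gripper": -0.5, "x": 0, "y": 0, "z": 0, "spin": 0},
    {"gripper": -0.5, "x": 0, "y": 0, "z": 0, "spin": 0},
    {"gripper": -0.5, "x": 0, "y": 0, "z": 0, "spin": 0},
    {"gripper": -0.5, "x": 0, "y": 0, "z": 0, "spin": 0},
  ],
)

```text
time: 8.3
eef_pos: [0.5631, 0.1905, 0.1804]
tcp_rot: [0.707, 0.707, -0.0, -0.0]
contact_force: [0.1, -0.8, 0.1]
opening: 0.751
finger_force: 0.0
```

Request:
step_arm(
  commands=[
    {"gripper": -0.4, "x": 0, "y": 0, "z": -15, "spin": 0},
    {"gripper": -0.4, "x": 0, "y": 0, "z": -25, "spin": 0},
    {"gripper": -0.4, "x": 0, "y": 0, "z": -30, "spin": 0},
    {"gripper": -0.4, "x": 0, "y": 0, "z": -30, "spin": 0},
    {"gripper": -0.4, "x": -20, "y": -4, "z": -15, "spin": 0},
    {"gripper": -0.4, "x": -45, "y": -11, "z": 0, "spin": 0},
    {"gripper": -0.4, "x": -45, "y": -11, "z": 0, "spin": 0},
    {"gripper": -0.4, "x": -45, "y": -11, "z": 0, "spin": 0},
    {"gripper": -0.4, "x": -45, "y": -11, "z": 0, "spin": 0},
    {"gripper": -0.4, "x": -45, "y": -11, "z": 0, "spin": 0},
  ],
)

```text
time: 9.3
eef_pos: [0.504, -0.0561, 0.2973]
tcp_rot: [0.707, 0.708, 0.001, 0.001]
contact_force: [0.9, -0.6, 0.0]
opening: 0.697
finger_force: 0.0
```

```bash
python3 - <<'E'
from fit import *
c=shot('scene','s3');t=shot('top','t3')
x=lambda c:cv2.resize(c['color'][180:320,290:390,::-1],None,fx=4,fy=4,interpolation=2)
cv2.imwrite('pics/c4.png',np.hstack([x(c),cv2.resize(t['color'][140:280,215:315,::-1],None,fx=4,fy=4,interpolation=2)]))
def z(T):
    P=cloud(T);d=np.hypot(P[...,0]-.579,P[...,1]-.1515);w=(d>.036)&(d<.046)&(P[...,2]>.145)&(P[...,2]<.185)&(P[...,1]<.15)&(P[...,1]>.1);return len(P[w]),np.median(P[w][:,2])
print(z(t),z(c)); s=get_state();print(s['eef_pos'],s['opening'])
for tag,c in(('s',c),('t',t)):
    P=cloud(c); m=(np.hypot(P[...,0]-.547,P[...,1]-.021)<.03)&(c['color'].min(-1)>130); v,u=np.nonzero(m)
    uc,vc=(u.min()+u.max())/2,(v.min()+v.max())/2; print('ring',uc,vc,u.mean(),v.mean(),world(c,uc,vc,.023),world(c,u.mean(),v.mean(),.023))
E
```

```text
(269, np.float64(0.15685257238866024)) (150, np.float64(0.15513830961431058))
[ 0.5037883  -0.05898295  0.29726376] 0.7011207149828528
ring 349.0 303.0 348.9117647058824 302.63235294117646 [0.54661761 0.02070789 0.023     ] [0.5473579  0.02214789 0.023     ]
ring 314.0 216.0 314.16279069767444 216.1860465116279 [0.54770576 0.0216136  0.023     ] [0.54726136 0.02124928 0.023     ]
```

View pics/c4.png

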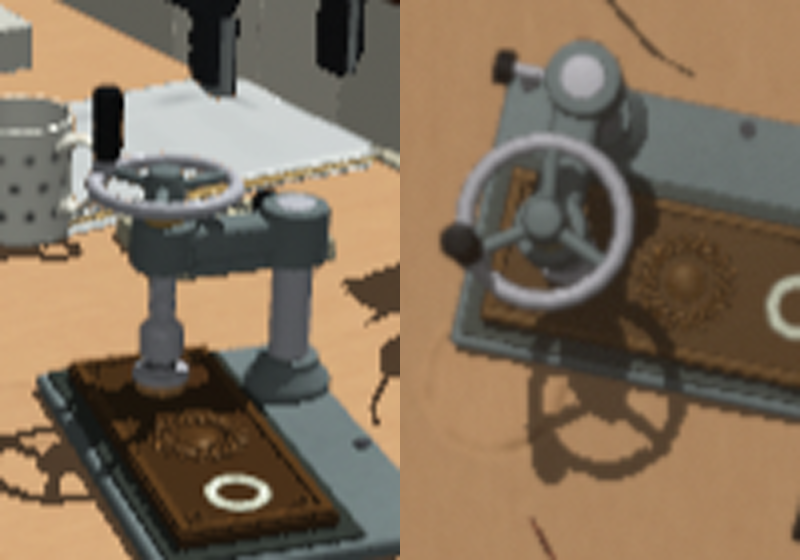

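The foot is seated, the crank is free, and the spindle is at ≈0.034 with the ring unmoved at (.547,.0215). Next is the gauge.

Request:
step_arm(
  commands=[
    {"gripper": -0.4, "x": -36, "y": -8, "z": 5, "spin": 0},
    {"gripper": -0.4, "x": -36, "y": -8, "z": 5, "spin": 0},
    {"gripper": -0.4, "x": -36, "y": -8, "z": 5, "spin": 0},
    {"gripper": -0.4, "x": -36, "y": -8, "z": 5, "spin": 0},
    {"gripper": -0.4, "x": -36, "y": -8, "z": 5, "spin": 0},
    {"gripper": -0.4, "x": -36, "y": -8, "z": 5, "spin": 0},
    {"gripper": -0.4, "x": -6.5, "y": -1, "z": 10, "spin": 0},
    {"gripper": -0.4, "x": 0, "y": 0, "z": 10, "spin": 0},
    {"gripper": -0.4, "x": 0, "y": 0, "z": 10, "spin": 0},
    {"gripper": -0.4, "x": 0, "y": 0, "z": 0, "spin": 0},
  ],
)

```text
time: 10.4
eef_pos: [0.4554, -0.275, 0.2335]
tcp_rot: [0.706, 0.708, 0.0, -0.002]
contact_force: [-0.1, 0.9, -0.4]
opening: 0.7
finger_force: 0.0
```

```bash
python3 - <<'E'
from h import *
s=get_state();M=R.from_quat(s['tcp_rot']).as_matrix()
print(s['eef_pos'],M[:,2],(M.T@(np.array([.4548,-.2815,.126])-s['eef_pos'])*1000).round(1))
c=shot('scene','s4');cv2.imwrite('pics/c5.png',cv2.resize(c['color'][240:440,330:510,::-1],None,fx=3,fy=3))
E
```

```text
[ 0.45542302 -0.27497852  0.23351567] [-0.00273838  0.00299845 -0.99999176] [ -6.8  -0.3 107.5]
```

View pics/c5.png

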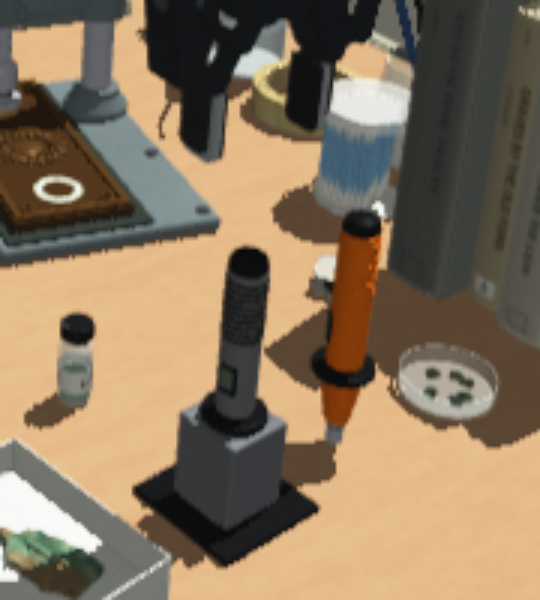

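The fingers straddle the grey gauge's line and the orange one is well clear to the right. Descending and closing.

Request:
step_arm(
  commands=[
    {"gripper": -0.4, "x": -6.8, "y": -0.3, "z": 0, "spin": 0},
    {"gripper": -0.4, "x": 0, "y": 0, "z": 20, "spin": 0},
    {"gripper": -0.4, "x": 0, "y": 0, "z": 30, "spin": 0},
    {"gripper": -0.4, "x": 0, "y": 0, "z": 30, "spin": 0},
    {"gripper": -0.4, "x": 0, "y": 0, "z": 20, "spin": 0},
    {"gripper": -0.4, "x": 0, "y": 0, "z": 7.5, "spin": 0},
    {"gripper": -0.4, "x": 0, "y": 0, "z": 0, "spin": 0},
    {"gripper": -0.4, "x": 0, "y": 0, "z": 0, "spin": 0},
    {"gripper": 1, "x": 0, "y": 0, "z": 0, "spin": 0},
    {"gripper": 1, "x": 0, "y": 0, "z": 0, "spin": 0},
  ],
  force=40,
)

```text
time: 11.45
eef_pos: [0.4562, -0.2845, 0.1296]
tcp_rot: [0.707, 0.708, 0.0, 0.001]
contact_force: [-0.0, -0.1, -0.5]
opening: 0.366
finger_force: 0.0
```

Request:
step_arm(
  commands=[
    {"gripper": 1, "x": 0, "y": 0, "z": 0, "spin": 0},
    {"gripper": 1, "x": 0, "y": 0, "z": 0, "spin": 0},
    {"gripper": 1, "x": 0, "y": 0, "z": 0, "spin": 0},
    {"gripper": 1, "x": 0, "y": 0, "z": 0, "spin": 0},
    {"gripper": 1, "x": 0, "y": 0, "z": 0, "spin": 0},
    {"gripper": 1, "x": 0, "y": 0, "z": 0, "spin": 0},
    {"gripper": 1, "x": 0, "y": 0, "z": 0, "spin": 0},
    {"gripper": 1, "x": 0, "y": 0, "z": 0, "spin": 0},
    {"gripper": 1, "x": 0, "y": 0, "z": 0, "spin": 0},
    {"gripper": 1, "x": 0, "y": 0, "z": 0, "spin": 0},
  ],
)

```text
time: 12.45
eef_pos: [0.456, -0.2844, 0.1292]
tcp_rot: [0.707, 0.707, 0.0, 0.001]
contact_force: [-1.7, 0.4, 5.0]
opening: 0.247
finger_force: 39.1
```

```bash
python3 -c "
from h import *
s=get_state();M=R.from_quat(s['tcp_rot']).as_matrix()
print(s['eef_pos'],M[:,2],s['contact_force'],s['wrist_torque'],s['qpos'].round(3))"
```

```text
[ 0.4560169  -0.28437089  0.12922314] [ 0.00127475 -0.00114262 -0.99999853] [-1.66334825  0.35851724  4.97937512] [ 0.11978696  0.06939442 -0.00032564] [-0.746  0.112  2.007  0.     1.021 -0.747]
```

Request:
step_arm(
  commands=[
    {"gripper": 1, "x": 0, "y": 0, "z": -5, "spin": 0},
    {"gripper": 1, "x": 0, "y": 0, "z": -10, "spin": 0},
    {"gripper": 1, "x": 0, "y": 0, "z": -15, "spin": 0},
    {"gripper": 1, "x": 0, "y": 0, "z": -20, "spin": 0},
    {"gripper": 1, "x": 0, "y": 0, "z": -20, "spin": 0},
    {"gripper": 1, "x": 0, "y": 0, "z": -15, "spin": 0},
    {"gripper": 1, "x": 0, "y": 0, "z": -10, "spin": 0},
    {"gripper": 1, "x": 0, "y": 0, "z": 0, "spin": 0},
    {"gripper": 1, "x": 0, "y": 0, "z": 0, "spin": 0},
    {"gripper": 1, "x": 0, "y": 0, "z": 0, "spin": 0},
  ],
)

```text
time: 13.45
eef_pos: [0.455, -0.2834, 0.2218]
tcp_rot: [0.707, 0.707, -0.0, -0.001]
contact_force: [-1.7, 0.1, -0.9]
opening: 0.246
finger_force: 39.0
```

```bash
cat > ax.py <<'E'
from fit import *
import sys
tag=sys.argv[1]; c=shot('scene',tag); s=get_state(); e=s['eef_pos']; P=cloud(c)
print('tcp',e.round(4),R.from_quat(s['tcp_rot']).as_matrix()[:,2].round(4),s['contact_force'].round(2),s['opening'])
cx,cy=float(sys.argv[2]),float(sys.argv[3]); zt=e[2]-.1202
m=(np.hypot(P[...,0]-cx,P[...,1]-cy)<.03)&(P[...,2]>zt+.062)&(P[...,2]<zt+.098); p=P[m]
f=lambda q:np.hypot(p[:,0]-q[0]-q[2]*(p[:,2]-zt),p[:,1]-q[1]-q[3]*(p[:,2]-zt))-.011
q=least_squares(f,[cx,cy,0,0],loss='soft_l1',f_scale=.002).x
print(len(p),'tip xy',q[:2].round(4),'tilt deg',np.degrees(q[2:]).round(2),'at grip',(q[:2]+q[2:]*.122).round(4))
u,v=map(int,pix(c,[cx,cy,zt+.05]));cv2.imwrite('pics/'+tag+'c.png',cv2.resize(c['color'][max(v-70,0):v+70,u-60:u+60,::-1],None,fx=4,fy=4,interpolation=2))
E
python3 ax.py s5 .456 -.2825
```

```text
tcp [ 0.455  -0.2834  0.2218] [-0.0018  0.0017 -1.    ] [ 0.51 -0.61 -1.84] 0.24730150807395085
299 tip xy [ 0.4532 -0.2809] tilt deg [0.76 0.47] at grip [ 0.4548 -0.2799]
```

Request:
step_arm(
  commands=[
    {"gripper": 1, "x": 20, "y": 6, "z": 0, "spin": 0},
    {"gripper": 1, "x": 36, "y": 11, "z": 0, "spin": 0},
    {"gripper": 1, "x": 40, "y": 13, "z": 0, "spin": 0},
    {"gripper": 1, "x": 40, "y": 13, "z": 0, "spin": 0},
    {"gripper": 1, "x": 40, "y": 12, "z": 0, "spin": 0},
    {"gripper": 1, "x": 40, "y": 12, "z": 0, "spin": 0},
    {"gripper": 1, "x": 36, "y": 11, "z": 0, "spin": 0},
    {"gripper": 1, "x": 30, "y": 9, "z": 5, "spin": 0},
    {"gripper": 1, "x": 16, "y": 5, "z": 15, "spin": 0},
    {"gripper": 1, "x": 4.4, "y": 1.8, "z": 15, "spin": 0},
  ],
)

```text
time: 14.5
eef_pos: [0.549, 0.0204, 0.187]
tcp_rot: [0.706, 0.708, -0.0, -0.0]
contact_force: [-0.0, -0.9, -1.8]
opening: 0.25
finger_force: 39.0
```

Request:
step_arm(
  commands=[
    {"gripper": 1, "x": 0, "y": 0, "z": 10, "spin": 0},
    {"gripper": 1, "x": 0, "y": 0, "z": 0, "spin": 0},
    {"gripper": 1, "x": 0, "y": 0, "z": 0, "spin": 0},
    {"gripper": 1, "x": 0, "y": 0, "z": 0, "spin": 0},
    {"gripper": 1, "x": 0, "y": 0, "z": 0, "spin": 0},
    {"gripper": 1, "x": 0, "y": 0, "z": 0, "spin": 0},
    {"gripper": 1, "x": 0, "y": 0, "z": 0, "spin": 0},
    {"gripper": 1, "x": 0, "y": 0, "z": 0, "spin": 0},
    {"gripper": 1, "x": 0, "y": 0, "z": 0, "spin": 0},
    {"gripper": 1, "x": 0, "y": 0, "z": 0, "spin": 0},
  ],
)

```text
time: 15.5
eef_pos: [0.549, 0.0186, 0.1781]
tcp_rot: [0.707, 0.707, -0.0, -0.0]
contact_force: [-0.2, 0.0, -0.2]
opening: 0.248
finger_force: 39.0
```

```bash
python3 ax.py s6 .547 .0215
```

```text
tcp [0.549  0.0187 0.1781] [-0. -0. -1.] [-0.52 -0.07 -0.84] 0.24719512765467386
160 tip xy [0.546  0.0221] tilt deg [ 1.48 -0.26] at grip [0.5492 0.0215]
```

View pics/s6c.png

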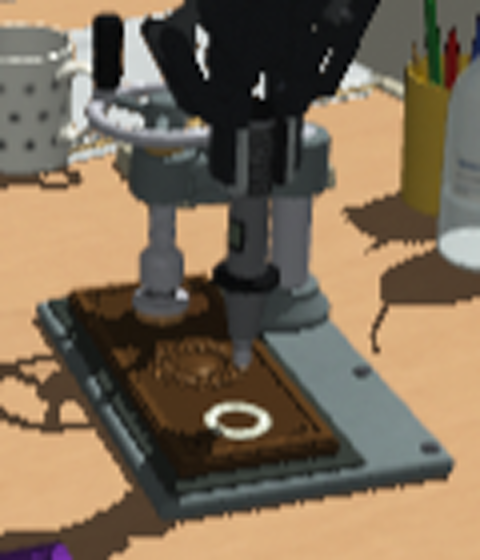

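The view shows the tip at crop (242,367), above the ring at (238,421). I'll check that by projection.

```bash
python3 - <<'E'
from h import *
c=load('s6'); u,v=map(int,pix(c,[.547,.0215,.1781-.1202+.05])); u0,v0=u-60,max(v-70,0)
f=lambda X,Y,z:world(c,u0+X/4,v0+Y/4,z).round(4)
print('tip',f(242,367,.058),'ring',f(238,421,.023))
E
```

```text
tip [0.5462 0.0167 0.058 ] ring [0.547  0.0193 0.023 ]
```

Request:
step_arm(
  commands=[
    {"gripper": 1, "x": 1, "y": 1, "z": 8, "spin": 0},
    {"gripper": 1, "x": 0, "y": 0, "z": 10, "spin": 0},
    {"gripper": 1, "x": 0, "y": 0, "z": 8, "spin": 0},
    {"gripper": 1, "x": 0, "y": 0, "z": 4, "spin": 0},
    {"gripper": 1, "x": 0, "y": 0, "z": 1, "spin": 0},
    {"gripper": 1, "x": 0, "y": 0, "z": 0, "spin": 0},
    {"gripper": 1, "x": 0, "y": 0, "z": 0, "spin": 0},
    {"gripper": 1, "x": 0, "y": 0, "z": 0, "spin": 0},
    {"gripper": 1, "x": 0, "y": 0, "z": 0, "spin": 0},
    {"gripper": 1, "x": 0, "y": 0, "z": 0, "spin": 0},
  ],
)

```text
time: 16.55
eef_pos: [0.5501, 0.0196, 0.1474]
tcp_rot: [0.707, 0.707, 0.0, 0.0]
contact_force: [-0.3, -0.9, -1.0]
opening: 0.245
finger_force: 39.0
```

```bash
cat > ff.py <<'E'
from h import *
F=[];E=[]
for i in range(10): c=read_camera('scene'); s=get_state(); F.append(s['contact_force']);E.append(s['eef_pos'])
print(s['time'],'F',np.mean(F,0).round(2),np.std(F,0).round(2),'tcp',np.mean(E,0).round(4))
E
python3 ff.py
```

```text
17.05 F [-0.04 -0.06 -0.99] [0.66 0.41 0.42] tcp [0.55   0.0196 0.1472]
```

Baseline Fz is −1.0 N (gauge weight). Contact is expected at TCP ≈ 0.143, so I'll go down 6 mm.

Request:
step_arm(
  commands=[
    {"gripper": 1, "x": 0, "y": 0, "z": 1, "spin": 0},
    {"gripper": 1, "x": 0, "y": 0, "z": 1, "spin": 0},
    {"gripper": 1, "x": 0, "y": 0, "z": 1, "spin": 0},
    {"gripper": 1, "x": 0, "y": 0, "z": 1, "spin": 0},
    {"gripper": 1, "x": 0, "y": 0, "z": 1, "spin": 0},
    {"gripper": 1, "x": 0, "y": 0, "z": 1, "spin": 0},
    {"gripper": 1, "x": 0, "y": 0, "z": 0, "spin": 0},
    {"gripper": 1, "x": 0, "y": 0, "z": 0, "spin": 0},
    {"gripper": 1, "x": 0, "y": 0, "z": 0, "spin": 0},
    {"gripper": 1, "x": 0, "y": 0, "z": 0, "spin": 0},
  ],
)

```text
time: 18.05
eef_pos: [0.55, 0.0196, 0.1413]
tcp_rot: [0.707, 0.707, 0.0, 0.0]
contact_force: [0.2, -0.0, 0.1]
opening: 0.25
finger_force: 39.3
```

```bash
python3 ff.py
```

```text
18.55 F [-0.7  -0.09  1.01] [0.47 0.43 0.64] tcp [0.55   0.0196 0.1412]
```

Request:
step_arm(
  commands=[
    {"gripper": 1, "x": 0, "y": 0, "z": 0.9, "spin": 0},
    {"gripper": 1, "x": 0, "y": 0, "z": 0.9, "spin": 0},
    {"gripper": 1, "x": 0, "y": 0, "z": 0, "spin": 0},
    {"gripper": 1, "x": 0, "y": 0, "z": 0, "spin": 0},
    {"gripper": 1, "x": 0, "y": 0, "z": 0, "spin": 0},
    {"gripper": 1, "x": 0, "y": 0, "z": 0, "spin": 0},
    {"gripper": 1, "x": 0, "y": 0, "z": 0, "spin": 0},
    {"gripper": 1, "x": 0, "y": 0, "z": 0, "spin": 0},
    {"gripper": 1, "x": 0, "y": 0, "z": 0, "spin": 0},
    {"gripper": 1, "x": 0, "y": 0, "z": 0, "spin": 0},
  ],
)

```text
time: 19.55
eef_pos: [0.55, 0.0196, 0.1393]
tcp_rot: [0.707, 0.707, 0.0, 0.0]
contact_force: [-1.1, -0.5, 1.3]
opening: 0.249
finger_force: 39.5
```

```bash
python3 ff.py; python3 ax.py s7 .548 .0222; python3 - <<'E'
from h import *
c=load('s7'); t=shot('top','t7')
cv2.imwrite('pics/c7.png',np.hstack([cv2.resize(c['color'][240:330,305:395,::-1],(450,450),interpolation=2)]))
E
```

```text
20.05 F [-0.89  0.2   1.84] [0.31 0.34 0.47] tcp [0.55   0.0196 0.1393]
tcp [0.55   0.0196 0.1393] [ 1.e-04 -0.e+00 -1.e+00] [-0.27  0.66  1.91] 0.24628964504646428
157 tip xy [0.5474 0.0213] tilt deg [1.3  0.99] at grip [0.5501 0.0234]
```

View pics/c7.png

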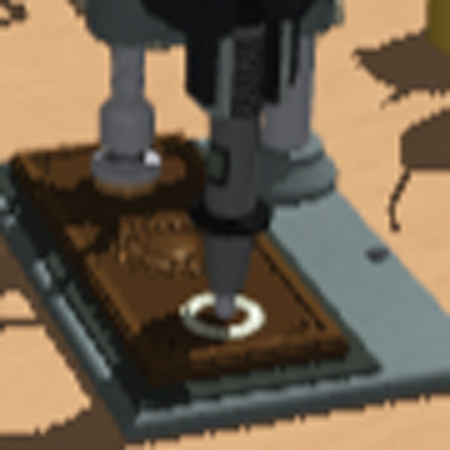

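The nose is inside the ring: tip at (225,314), ring centre at (224,315). The push is 2.8 N, so the nose is ~3.8 mm in, and the foot is still clamped. Handing in.

```bash
python3 -c "
from plant import *
print(sign_off())"
```

```text
the job is handed in; nothing more can be done
None
```

I handed the job in at about 20 s with the panel clamped (foot spring compressed about 4 mm) and the gauge held in the paper ring, nose pushed in about 3.8 mm at 2.8 N. Measured gauge tilt was about 1–1.5°, close to what my measurement can resolve, and no verdict came back.

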